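Stand the toppled coffee tins back up

ROBOT

A 7-joint arm with a two-finger parallel gripper is mounted at the origin on the work surface. World frame = base frame: x ahead of the robot, y to its left, z up, the work surface at z = 0. Lengths are in mm, angles in rad, forces in N, time in s.
With the tool pointing down it reaches from about 400 to 875 mm from the base axis. Payload 6.5 kg.
Tool frame: the origin (TCP) lies between the finger pads; the fingertips stand bot.tips_ahead ahead of it and the grasp point (between the pads) lies 3 mm ahead of it (bot.tips_ahead is the distance from the TCP to the fingertips, in mm); z points along the fingers, y is the line along which they close (so a half turn about z gives the same grasp; the last joint's range is limited). The gripper opens to 85 mm and grips with 20 to 120 N. Pads are 22 mm wide; open, the fingers measure 114 mm over their backs; the gripper's body (76 mm by 85 mm) begins 54 mm behind the grasp point. The pads swing forward as they close: fully open they stand 13 mm farther back than shut.
Start: joints at [-1.169, 0.536, -0.004, 1.538, 0.003, 1.067, -0.071], TCP at [293.094, 580.16, 253.29] pointing down, gripper open.
Joint ranges: [-2.7, 2.7], [-0.37, 2.16], [-1.27, 1.26], [0.24, 2.4], [-1.31, 4.45], [0.19, 1.91], [-2.76, 2.76]. Speed limits (rad/s): [2.39, 2.39, 3.14, 3.14, 3.14, 3.14, 3.14].

INTERFACE

Orientations are given as [roll, pitch, yaw] about the fixed x, y, z axes, in that order (R = Rz(yaw) Ry(pitch) Rx(roll)).
In Python, from rig import bot, snapshot, camera_model, workorder gives the robot as it stands.
- The arm moves only by the tool jog_arm, never from a script. Its argument "increments" is a list of rows, each a list of 6 numbers: the shift along the tool's x, y, z in units of 25 mm (1.0 is 25 mm), then the turn, a rotation vector about the tool's x, y, z in units of 6 degrees (1.0 is 6 degrees). A call has 1 to 20 rows; each row shifts and turns the commanded pose from where the row before left it, along the tool's axes as they then stand; what a row does not reach is not made up. A row lasts 1/12 s, in which the tool goes at most 41.7 mm and 7.16 degrees, less where a joint would pass 70% of its speed; a pose out of reach is approached as far as the arm can. A call is refused whole if a number of a shift passes 1 or a number of a turn 1, either way. A call with a gripper value outside its range is refused whole. "claw" is the opening, from 0 (shut) to 1 (fully open), set as the call begins (left out, the last holds). The fingers move at their own pace and stop on an object; "grip_force" is the grip in N (left out, the last holds). Time passes only in rows, so rows that do not move let the fingers close. It gives the time, the measured TCP pose, the force, the opening and the grip force at its end, in the units of the state.
- bot.get_state(): the state, without advancing time (a new reading comes with each control period).
- snapshot(name): name is "side" or "top" or "wrist"; returns (picture, depth): 420x560x3 uint8, blue, green, red; 420x560 float32, mm along the optical axis (not along the pixel's ray), 0 where there is no reading.
- camera_model(name): a dict with "K" (3x3 intrinsics, pixels), "T" (4x4, takes a point from camera to world coordinates). Camera axes: x right, y down, z forward; pixel columns grow to the right and rows downward; lengths in mm; the calibration is good to about 2 mm. A picture is of the moment at which its call begins: read the wrist's pose just before it. camera_model takes no time and is no camera call; for the wrist camera it gives the pose at the moment of the call.
- workorder.sign_off(): hands the job in; it is judged then, once.
The state is a dict: "time_s": time; "joints": joint angles; "joint_velocities": joint speeds; "tau": joint torques, N m; "eef_pos": TCP position; "tcp_rot": TCP orientation; "ft_force": force on the tool from outside, world axes, zero at the start; "ft_torque": the same for the moment, N m; "grip_width": opening from 0.0 (shut) to 1.0 (fully open); "grip_force": force on a finger pad.
Only numpy, scipy, OpenCV 4.12 (cv2) and the standard library are available. Lean on these libraries where they do the work, as an engineer would, in place of code of your own. Each camera call takes 0.05 s, during which the arm holds its last target. There are 200 camera calls.

TASK

Two of the three coffee tins on the wooden display stand have toppled back against its panel. Stand both upright again where they are in the row and with their backs up against the panel, like the third, by pushing them with the fingertips only: never lift a tin off the stand. Leave the third tin, the milk pitcher and the tamper undisturbed.

Things in the scene. Friction and masses are not known exactly. Their poses are not given: they have to be found in the camera images.
- stand: fixed pale-wood stand: board 10 thick reaching 170 in front (far side from the robot) of an upright back panel 420 wide, 12 thick, top 80 above the counter (70 above the board). Origin on the counter below the middle of the panel's front face; +x through the panel, roughly towards the robot; +y along the panel, z up. Tin places along y at -125, 0, +125, 35 clear between tins.
- tin_a: black rectangular tin, 60 deep (own x) x 90 wide (y) x 140 tall (z), 0.3 to 0.5 kg, paper label on its front (-x). Origin at its geometric centre; own z to its lid, own x to its back. Starts toppled: z leans 36 deg (0.63 rad) to the stand's +x, its back resting on the panel's top edge. Balances at 23 deg; nearer upright it drops onto its base.
- tin_b: second toppled tin, same size, axes, origin (geometric centre) and lean as tin_a, in another of the three places. Once upright, push low (under 40 above the board) so that a tin slides (friction about 0.5 to 0.7) and does not tip; fingers inclined about 30 deg, tips leading to the panel, keep the gripper's body clear of its top.
- tin_c: third tin, same size, axes and origin (geometric centre), standing upright in the remaining place, its back about 4 off the panel. A bystander and the pattern for the others.
- pitcher: open steel milk pitcher with a side handle, radius 38, 100 tall, loose, on the counter beyond the +y end of the stand; origin at the centre of its underside. A bystander.
- tamper: dark steel coffee tamper, base radius 29, 82 tall, loose, on the counter beyond the -y end of the stand; origin at the centre of its underside. A bystander.
- tin_a_heel_left (a point): lower back corner of tin_a, (30, +45, -70) from its centre in its own axes; at the start on the board, 51 in front of the panel
- tin_a_heel_right (a point): lower back corner of tin_a, (30, -45, -70) from its centre in its own axes; at the start on the board, 51 in front of the panel
- tin_a_toe (a point): middle of the lower front edge of tin_a, (-30, 0, -70) from its centre in its own axes; at the start raised 35 off the board. Pushing the front just above it (42 to 45 above the board) towards the panel with 5 to 20 N slides the heel in; past about 25 of heel travel the tin drops onto its base when the finger draws back
- tin_b_heel_left (a point): lower back corner of tin_b, (30, +45, -70) from its centre in its own axes; at the start on the board, 51 in front of the panel
- tin_b_heel_right (a point): lower back corner of tin_b, (30, -45, -70) from its centre in its own axes; at the start on the board, 51 in front of the panel
- tin_b_toe (a point): middle of the lower front edge of tin_b, (-30, 0, -70) from its centre in its own axes; at the start raised 35 off the board. Pushing the front just above it (42 to 45 above the board) towards the panel with 5 to 20 N slides the heel in; past about 25 of heel travel the tin drops onto its base when the finger draws back
There are look-alikes about, which are no part of the job. Leave any green look-alike of the tin_a alone. What is shaped like the tin_b but blue or red is not meant.

How it is judged:
By the outcome, as a careful person would: the job done as asked, in the order asked, and still so for the second after the job is handed in, with the robot touching nothing.
It also fails if it takes over 53 s, if anything falls off the work surface, if the arm or the gripper's body presses on something with over 40 N, if the wrist force passes 120 N, or if a joint passes its speed limit or range.

## Working session

There is one attempt and no reset: what is moved stays moved. The work goes in short steps, Python scripts to look and compute and a tool call to move; the robot and the scene stay as the last step left them, time stands still between calls to the robot, and variables do not carry over. Pictures are saved under pics/ and viewed, at most 10 in all, crops included, and the job is handed in when it is done.

Besides the shell and the picture viewer there is one more tool, called after "Emit:" as name(argument=value, ...) on one line, values as JSON. jog_arm: Moves the arm, as the interface text tells. Its arguments: {"type":"object","properties":{"increments":{"type":"array"},"claw":{"type":"number"},"grip_force":{"type":"number"}},"required":["increments"]}

```bash
ls; mkdir -p pics
python3 - <<'E'
from rig import bot, snapshot, camera_model
import cv2, numpy as np
print(bot.get_state(), bot.tips_ahead)
for n in ("top","side"):
    p,d=snapshot(n); cv2.imwrite(f"pics/{n}0.png",p); np.save(f"pics/{n}0.npy",d)
    c=camera_model(n); print(n,np.round(c["K"],1).tolist(),np.round(c["T"],3).tolist())
E
```

```text
pics
{'time_s': 0.0, 'joints': array([-1.16919031,  0.53716129, -0.00443459,  1.53887623,  0.00260587,
        1.06729426, -0.0712204 ]), 'joint_velocities': array([ 0.0017052 ,  0.00062725,  0.00161497, -0.00015231, -0.0003347 ,
        0.00130779,  0.00131683]), 'tau': array([ 9.37850054e-04, -5.83409357e+01,  1.04933202e+00, -2.59104306e+01,
        1.24195777e-02,  9.70299065e-03,  2.14217687e-05]), 'eef_pos': array([292.85348929, 579.62436986, 252.41504514]), 'tcp_rot': array([-3.13986446e+00,  1.34441634e-04,  2.67383767e+00]), 'ft_force': array([-0.02887696,  0.51588382, -0.01317147]), 'ft_torque': array([-0.01225532, -0.04393376,  0.0094782 ]), 'grip_force': 0.0, 'grip_width': 1.0020714341657972} 22.0
top [[434.4, 0.0, 278.7], [0.0, 434.4, 216.8], [0.0, 0.0, 1.0]] [[-0.014, -0.988, 0.153, 372.952], [-1.0, 0.017, 0.023, -13.952], [-0.026, -0.153, -0.988, 1093.3], [0.0, 0.0, 0.0, 1.0]]
side [[415.4, 0.0, 273.5], [0.0, 415.4, 215.1], [0.0, 0.0, 1.0]] [[0.929, -0.281, 0.241, 301.935], [-0.371, -0.712, 0.596, -529.451], [0.004, -0.643, -0.766, 753.206], [0.0, 0.0, 0.0, 1.0]]
```

View pics/top0.png

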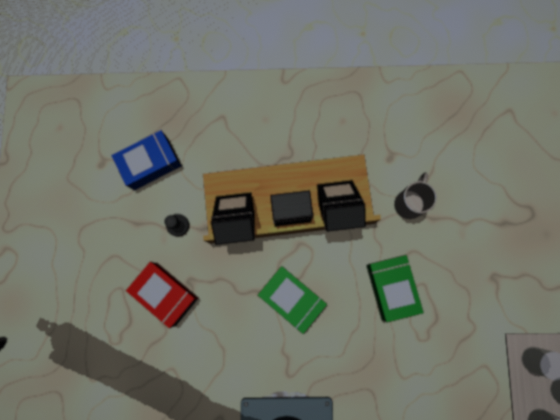

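View pics/side0.png

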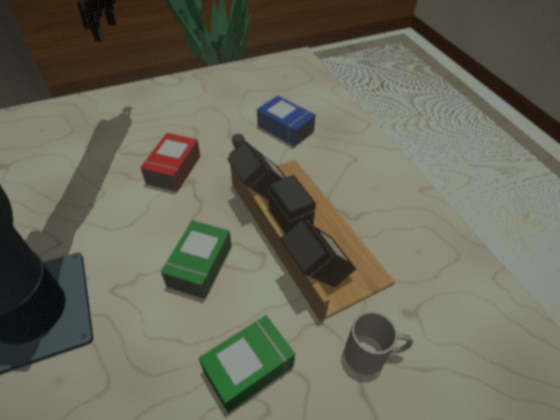

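The top view shows the middle tin upright at about (292,208). The toppled tins are at (234,218) and (341,205), leaning toward the panel on the robot side. The tamper is at (177,223) and the pitcher at (414,200). The green, red and blue boxes lie clear of the stand. Next I'll measure the stand from its wood corners and check the tins with depth.

```bash
cat > h.py <<'E'
from rig import bot, snapshot, camera_model
import cv2, numpy as np
from scipy.spatial.transform import Rotation as Ro
def cast(c,uv,z):
    K,T=np.array(c["K"]),np.array(c["T"]); r=T[:3,:3]@np.linalg.inv(K)@np.array([*uv,1.]); o=T[:3,3]
    return o+r*(z-o[2])/r[2]
def cloud(c,d):
    K,T=np.array(c["K"]),np.array(c["T"]); v,u=np.mgrid[:420,:560]
    P=np.stack([u,v,np.ones_like(u)],-1)@np.linalg.inv(K).T*d[...,None]
    return P@T[:3,:3].T+T[:3,3]
E
python3 - <<'E'
from h import *
for n in ("top",):
    c=camera_model(n); W=cloud(c,np.load(f"pics/{n}0.npy")); p=cv2.imread(f"pics/{n}0.png")
    for uv,z in [((203,174),10),((366,156),10),((207,241),80),((379,221),80),((254,236),80),((322,228),80)]:
        print(uv,cast(c,uv,z).round(),W[uv[1],uv[0]].round())
    hsv=cv2.cvtColor(p,cv2.COLOR_BGR2HSV)
    # stand frame guess from panel-top points
    X=W.reshape(-1,3); roi=np.zeros((420,560),bool); roi[140:250,195:390]=1
    blk=(hsv[...,2]<75)&roi
    m=(abs(W[...,2]-80)<5)&roi&(~blk)
    q=W[m]; print("panel top",m.sum(),q.mean(0).round(1)); l=cv2.fitLine(q[:,:2].astype(np.float32),cv2.DIST_HUBER,0,.01,.01).ravel(); print(l, q[:,1].min(),q[:,1].max())
    m=(abs(W[...,2]-10)<5)&roi; r=cv2.minAreaRect(W[m][:,:2].astype(np.float32)); print("board",r,cv2.boxPoints(r).round())
    m=(abs(W[...,2]-150)<6)&roi; m[:,:265]=0; m[:,316:]=0
    r=cv2.minAreaRect(W[m][:,:2].astype(np.float32)); print("tin c top",m.sum(),W[m][:,2].mean(),r)
w=camera_model("wrist"); s=bot.get_state(); R=Ro.from_euler('xyz',s["tcp_rot"]).as_matrix()
print("wristcam in tool",(R.T@(w["T"][:3,3]-s["eef_pos"])).round(), (R.T@w["T"][:3,:3]).round(2).tolist())
E
```

```text
(203, 174) [656. 205.  10.] [655. 204.  14.]
(366, 156) [ 695. -215.   10.] [ 698. -216.    2.]
(207, 241) [476. 179.  80.] [479. 185.  50.]
(379, 221) [ 516. -225.   80.] [ 527. -241.    1.]
(254, 236) [486.  69.  80.] [482.  66. 116.]
(322, 228) [502. -91.  80.] [508. -95.  33.]
panel top 571 [520.7 -20.5  80. ]
[ 1.01719886e-01 -9.94813085e-01  5.07099976e+02 -2.38407421e+01] -228.12137267623 189.425420253951
board ((602.2546997070312, -19.284591674804688), (481.78326416015625, 284.9372863769531), 89.09193420410156) [[ 456. -258.]
 [ 741. -262.]
 [ 749.  219.]
 [ 464.  224.]]
tin c top 1099 150.3745707988991 ((546.0410766601562, -19.265342712402344), (60.71569061279297, 90.13204956054688), 6.019757270812988)
wristcam in tool [  76.    0. -120.] [[0.0, -0.96, -0.29], [1.0, 0.0, -0.0], [0.0, -0.29, 0.96]]
```

```bash
cat >> h.py <<'E'
O=np.array([512.2,-22.7,0]); a=0.1
S=np.array([[-np.cos(a),-np.sin(a),0],[np.sin(a),-np.cos(a),0],[0,0,1]])  # rows: stand x,y,z
def st(P): return (np.asarray(P)-O)@S.T
def tool():
    s=bot.get_state(); R=Ro.from_euler('xyz',s["tcp_rot"]).as_matrix(); return s,R
def plan(tip_stand,tilt,off=22):
    "target: tip centre in stand frame, tilt rad (tips toward panel). print shift (tool units now) and turn"
    s,R=tool(); zt=S.T@np.array([np.sin(tilt),0,-np.cos(tilt)]); xt=S.T@np.array([np.cos(tilt),0,np.sin(tilt)])
    Rt=np.stack([xt,np.cross(zt,xt),zt],1); p=S.T@np.array(tip_stand)+O-off*zt
    print("tcp target",p.round(1),"shift units",(R.T@(p-s["eef_pos"])/25).round(2),"turn units",(Ro.from_matrix(R.T@Rt).as_rotvec(degrees=True)/6).round(2))
def where():
    s,R=tool(); print(round(s["time_s"],2),"tip stand",st(s["eef_pos"]+22*R[:,2]).round(1),"F stand",(S@s["ft_force"]).round(1),"turn err z",np.degrees((S@R)).__len__())
E
sed -i 's/,"turn err z".*$/,"R",(S@R).round(2).tolist())/' h.py
python3 - <<'E'
from h import *
c=camera_model("top"); W=st(cloud(c,np.load("pics/top0.npy")).reshape(-1,3))
for y0 in (-125,125,0):
    m=(abs(W[:,1]-y0)<60)&(W[:,2]>28)&(W[:,0]>-140)&(W[:,0]<70); q=W[m]
    m2=q[q[:,2]>95]
    print(y0,"y range",np.percentile(q[:,1],[1,99]).round(1),"x range",np.percentile(q[:,0],[1,99]).round(1),"zmax",q[:,2].max().round(1))
    for z in (50,60,80,100,120,140):
        k=q[abs(q[:,2]-z)<4]
        if len(k): 
            L=k[k[:,1]<y0-15];Rr=k[k[:,1]>y0+15]
            print(z,len(k),"minx",k[:,0].min().round(1),"front L/R",[np.percentile(g[:,0],10).round(1) if len(g) else None for g in(L,Rr)],"y",k[:,1].min().round(),k[:,1].max().round())
plan((-160,-125,200),0); plan((-160,125,200),0)
E
```

```text
-125 y range [-179.4  -71.6] x range [-95.7  29.8] zmax 160.7
50 59 minx -98.2 front L/R [np.float64(-97.0), np.float64(-97.2)] y -181.0 -66.0
60 73 minx -92.4 front L/R [np.float64(-91.3), np.float64(-90.7)] y -180.0 -75.0
80 132 minx -78.9 front L/R [np.float64(-76.6), np.float64(-73.1)] y -180.0 -66.0
100 72 minx -63.8 front L/R [np.float64(-61.8), np.float64(-62.0)] y -180.0 -91.0
120 93 minx -50.3 front L/R [np.float64(-46.9), np.float64(-46.6)] y -180.0 -91.0
140 293 minx -35.7 front L/R [np.float64(-30.5), np.float64(-31.8)] y -182.0 -90.0
125 y range [ 69.6 178.4] x range [-96.5  28.9] zmax 160.6
50 60 minx -98.8 front L/R [np.float64(-98.0), np.float64(-97.0)] y 70.0 182.0
60 70 minx -93.9 front L/R [np.float64(-91.2), np.float64(-91.7)] y 67.0 182.0
80 108 minx -79.0 front L/R [np.float64(-76.6), np.float64(-76.2)] y 66.0 185.0
100 80 minx -65.6 front L/R [np.float64(-62.7), np.float64(-62.2)] y 70.0 158.0
120 101 minx -49.4 front L/R [np.float64(-47.5), np.float64(-47.6)] y 70.0 159.0
140 285 minx -34.5 front L/R [np.float64(-31.3), np.float64(-31.4)] y 70.0 160.0
0 y range [-54.7  54.2] x range [-62.8  12.1] zmax 155.8
50 30 minx -4.9 front L/R [np.float64(-4.2), np.float64(-4.6)] y -49.0 55.0
60 33 minx -4.5 front L/R [np.float64(-4.1), np.float64(-4.4)] y -58.0 59.0
80 279 minx -4.6 front L/R [np.float64(0.4), np.float64(0.6)] y -60.0 60.0
100 20 minx -4.7 front L/R [np.float64(-4.4), np.float64(-4.6)] y -36.0 43.0
120 18 minx -4.7 front L/R [np.float64(-4.3), np.float64(-4.6)] y -42.0 42.0
140 15 minx -4.6 front L/R [np.float64(-4.5), np.float64(-4.5)] y -42.0 37.0
tcp target [658.9 117.6 222. ] shift units [-21.4   -9.89   1.24] turn units [-0.01 -0.   -5.42]
tcp target [ 683.9 -131.1  222. ] shift units [-26.78 -18.32   1.25] turn units [-0.01 -0.   -5.42]
```

Run:
```python
from h import *
c=camera_model("top"); W=st(cloud(c,np.load("pics/top0.npy"))); p=cv2.imread("pics/top0.png")
for n,(u0,u1) in dict(L=(212,258),C=(265,318),R=(312,370)).items():
    for v in (196,200,204,208,212,216,220,226,232):
        r=W[v,u0-4:u1+5]; t=r[(r[:,2]>60)]
        if len(t): print(n,v,"y",t[:,1].min().round(1),t[:,1].max().round(1),"z at ends",t[t[:,1].argmin()].round(),t[t[:,1].argmax()].round())
c2=camera_model("side"); W2=st(cloud(c2,np.load("pics/side0.npy"))).reshape(-1,3)
for lo,hi in((-200,-68),(-68,60),(60,200)):
    q=W2[(W2[:,1]>lo)&(W2[:,1]<hi)&(W2[:,2]>105)&(abs(W2[:,0])<90)]; print("side",np.percentile(q[:,1],[.5,2,98,99.5]).round(1),len(q))
cv2.imwrite("pics/z.png",cv2.resize(p[140:260,190:390],(800,480),interpolation=cv2.INTER_CUBIC))
```

```text
L 196 y -137.9 -91.6 z at ends [ -89. -138.   61.] [-82. -92.  66.]
L 200 y -178.8 -91.2 z at ends [ -82. -179.   68.] [-68. -91.  86.]
L 204 y -179.1 -91.1 z at ends [ -69. -179.   88.] [-55. -91. 102.]
L 208 y -179.9 -91.2 z at ends [ -56. -180.  103.] [-44. -91. 115.]
L 212 y -180.2 -91.0 z at ends [ -44. -180.  121.] [-32. -91. 131.]
L 216 y -178.4 -91.1 z at ends [ -32. -178.  137.] [-21. -91. 143.]
L 220 y -178.6 -90.7 z at ends [ -20. -179.  154.] [-13. -91. 131.]
L 226 y -180.7 -90.6 z at ends [  -8. -181.  149.] [ -1. -91. 120.]
L 232 y -178.2 -22.6 z at ends [   5. -178.  145.] [ 138.  -23. 1093.]
C 196 y -44.0 74.2 z at ends [-59. -44. 151.] [-53.  74. 108.]
C 200 y -45.2 71.2 z at ends [-51. -45. 144.] [-41.  71. 126.]
C 204 y -43.8 70.2 z at ends [-41. -44. 150.] [-36.  70. 100.]
C 208 y -44.9 70.0 z at ends [-32. -45. 147.] [-29.  70.  90.]
C 212 y -43.7 70.2 z at ends [-23. -44. 149.] [-22.  70.  74.]
C 216 y -44.6 70.3 z at ends [-14. -45. 152.] [-11.  70.  85.]
C 220 y -43.4 41.3 z at ends [ -5. -43. 152.] [-5. 41. 84.]
C 226 y -37.3 68.3 z at ends [ -0. -37.  78.] [11. 68. 73.]
C 232 y -76.2 -22.6 z at ends [ 10. -76.  81.] [ 138.  -23. 1093.]
R 196 y 39.3 157.0 z at ends [-48.  39. 153.] [-39. 157. 129.]
R 200 y 38.4 158.8 z at ends [-40.  38. 149.] [-26. 159. 147.]
R 204 y 37.1 157.6 z at ends [-31.  37. 152.] [-15. 158. 158.]
R 208 y -22.6 157.7 z at ends [ 138.  -23. 1093.] [ -8. 158. 151.]
R 212 y 35.1 157.8 z at ends [-14.  35. 148.] [  0. 158. 144.]
R 216 y 34.0 191.6 z at ends [ -5.  34. 149.] [  3. 192.  81.]
R 220 y -22.6 192.8 z at ends [ 138.  -23. 1093.] [ 11. 193.  68.]
R 226 y 35.3 159.4 z at ends [ 8. 35. 77.] [ 29. 159. 123.]
R 232 y -22.6 -22.6 z at ends [ 138.  -23. 1093.] [ 138.  -23. 1093.]
side [-179.  -176.3  -89.9  -89.2] 1326
side [-44.2 -41.8  45.5  46. ] 1607
side [ 71.1  73.3 160.3 160.8] 1972
```

View pics/z.png

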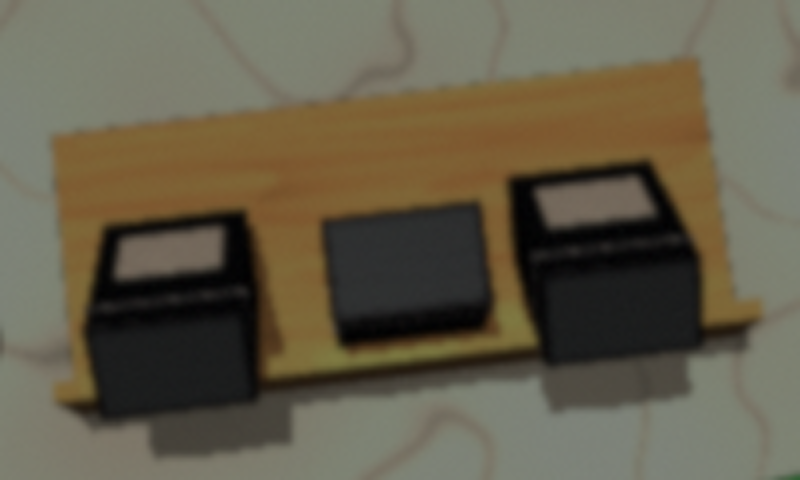

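The zoom shows both leaning tins square to the stand. The left tin is centred at stand y ≈ -135 and the right at ≈ +115, measured from tin_c. I'll push each one at its own y.

Emit:
jog_arm(increments=[[0,0,0,0,0,-0.9],[0,0,0,0,0,-0.9],[0,0,0,0,0,-0.9],[0,0,0,0,0,-0.9],[0,0,0,0,0,-0.9],[0,0,0,0,0,-0.9],[0,0,0,0,0,0]], claw=0.4)

```text
time_s: 0.68
eef_pos: [293.1, 579.8, 252.8]
tcp_rot: [-3.141, -0.001, -3.041]
ft_force: [-0.3, -0.4, 0.9]
grip_width: 0.402
grip_force: 0.0
```

Run:
```python
from h import *
print(bot.tips_ahead, bot.get_state()["joints"].round(2)); where(); plan((-170,-135,220),0)
```

```text
22.0 [-1.08  0.54 -0.13  1.53  0.08  1.07  0.44]
0.68 tip stand [ 157.9 -621.3  230.8] F stand [0.3 0.3 0.9] R [[1.0, 0.0, 0.0], [0.0, -1.0, 0.0], [0.0, -0.0, -1.0]]
tcp target [667.9 128.6 242. ] shift units [-13.1  -19.46   0.44] turn units [-0.01 -0.01  0.01]
```

Emit:
jog_arm(increments=[[-0.66,-0.97,0,0,0,0],[-0.66,-0.97,0,0,0,0],[-0.66,-0.97,0,0,0,0],[-0.66,-0.97,0,0,0,0],[-0.66,-0.97,0,0,0,0],[-0.66,-0.97,0,0,0,0],[-0.66,-0.97,0,0,0,0],[-0.66,-0.97,0,0,0,0],[-0.66,-0.97,0,0,0,0],[-0.66,-0.97,0,0,0,0],[-0.66,-0.97,0,0,0,0],[-0.66,-0.97,0,0,0,0],[-0.66,-0.97,0,0,0,0],[-0.66,-0.97,0,0,0,0],[-0.66,-0.97,0,0,0,0],[-0.66,-0.97,0,0,0,0],[-0.66,-0.97,0,0,0,0],[-0.66,-0.97,0,0,0,0],[-0.66,-0.97,0,0,0,0],[-0.6,-0.97,0,0,0,0]])

```text
time_s: 2.35
eef_pos: [668.1, 128.3, 253.0]
tcp_rot: [-3.141, -0.0, -3.047]
ft_force: [0.6, 0.4, 0.2]
grip_width: 0.403
grip_force: 0.0
```

Emit:
jog_arm(increments=[[0,0,0,0,-0.8,0],[0,0,0,0,-0.8,0],[0,0,0,0,-0.8,0],[0,0,0,0,0,0]])

```text
time_s: 2.68
eef_pos: [664.2, 129.0, 251.8]
tcp_rot: [3.141, 0.25, -3.046]
ft_force: [-0.4, -0.9, -0.1]
grip_width: 0.399
grip_force: 0.0
```

Run:
```python
from h import *
print(bot.get_state()["joints"].round(2)); where(); plan((-140,-135,120),0.52)
```

```text
[-0.29  0.46  0.01  1.69  0.06  0.75  1.35]
2.68 tip stand [-171.8 -135.8  230.5] F stand [ 0.5  0.9 -0.1] R [[0.97, -0.0, -0.25], [-0.0, -1.0, 0.0], [-0.25, 0.0, -0.97]]
tcp target [648.9 126.7 139.1] shift units [ 1.71 -0.03  4.22] turn units [ 0.01  7.35 -0.04]
```

Emit:
jog_arm(increments=[[0,0,0,0,0.92,0],[0,0,0,0,0.92,0],[0,0,0,0,0.92,0],[0,0,0,0,0.92,0],[0,0,0,0,0.92,0],[0,0,0,0,0.92,0],[0,0,0,0,0.92,0],[0,0,0,0,0.92,0],[0,0,0,0,0,0]])

```text
time_s: 3.43
eef_pos: [667.1, 129.4, 248.0]
tcp_rot: [-3.14, -0.532, -3.046]
ft_force: [0.3, 0.5, -2.5]
grip_width: 0.399
grip_force: 0.0
```

Run:
```python
from h import *
print(bot.get_state()["joints"].round(2)); where(); plan((-130,-135,52),0.52)
```

```text
[-0.23  0.95  0.    0.91 -0.07  1.81  1.44]
3.43 tip stand [-158.2 -135.9  229.1] F stand [-0.4 -0.5 -2.5] R [[0.86, -0.0, 0.51], [-0.0, -1.0, -0.0], [0.51, -0.0, -0.86]]
tcp target [638.9 125.7  71.1] shift units [-2.61 -0.03  6.68] turn units [ 0.01 -0.12 -0.04]
```

Emit:
jog_arm(increments=[[-0.38,0,0.96,0,0,0],[-0.38,0,0.96,0,0,0],[-0.38,0,0.96,0,0,0],[-0.38,0,0.96,0,0,0],[-0.38,0,0.96,0,0,0],[-0.38,0,0.96,0,0,0],[-0.38,0,0.96,0,0,0],[0,0,0,0,0,0]])

```text
time_s: 4.1
eef_pos: [638.3, 126.6, 70.3]
tcp_rot: [-3.14, -0.527, -3.045]
ft_force: [-0.7, 0.1, -1.1]
grip_width: 0.401
grip_force: 0.0
```

Run:
```python
from h import *
p,d=snapshot("side"); cv2.imwrite("pics/s1.png",p)
print(bot.get_state()["joints"].round(2)); where(); plan((-110,-135,50),0.52)
```

```text
[-0.23  1.06 -0.01  1.11 -0.06  1.49  1.45]
4.15 tip stand [-131.  -136.1   54. ] F stand [-0.7  0.4  0.3] R [[0.87, -0.0, 0.5], [-0.0, -1.0, -0.0], [0.5, -0.0, -0.87]]
tcp target [619.  123.7  69.1] shift units [ 0.65 -0.05  0.56] turn units [ 0.01 -0.04 -0.03]
```

View pics/s1.png

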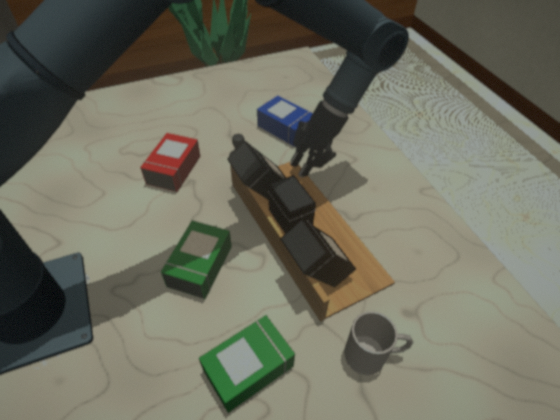

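The side view shows the gripper at about (318,150) in front of the left tin, clear of its neighbours, with both fingers low over the board. I'll advance to contact in small steps.

Emit:
jog_arm(increments=[[0.33,0,0.26,0,0,0],[0.33,0,0.26,0,0,0],[0.07,0,0.04,0,0,0],[0.07,0,0.04,0,0,0],[0,0,0,0,0,0]])

```text
time_s: 4.57
eef_pos: [618.2, 124.8, 73.0]
tcp_rot: [3.141, -0.517, -3.044]
ft_force: [0.1, 0.5, -0.4]
grip_width: 0.4
grip_force: 0.0
```

Run:
```python
from h import *
for i in range(3): where()
```

```text
4.57 tip stand [-109.3 -136.3   53.9] F stand [-0.1 -0.5 -0.4] R [[0.87, -0.0, 0.49], [-0.0, -1.0, -0.0], [0.49, 0.0, -0.87]]
4.57 tip stand [-109.3 -136.3   53.9] F stand [-0.1 -0.5 -0.4] R [[0.87, -0.0, 0.49], [-0.0, -1.0, -0.0], [0.49, 0.0, -0.87]]
4.57 tip stand [-109.3 -136.3   53.9] F stand [-0.1 -0.5 -0.4] R [[0.87, -0.0, 0.49], [-0.0, -1.0, -0.0], [0.49, 0.0, -0.87]]
```

Emit:
jog_arm(increments=[[-0.08,0,0.14,0,0,0],[0.07,0,0.04,0,0,0],[0.07,0,0.04,0,0,0],[0.07,0,0.04,0,0,0],[0,0,0,0,0,0]])

```text
time_s: 4.98
eef_pos: [610.7, 124.0, 67.3]
tcp_rot: [-3.142, -0.52, -3.044]
ft_force: [0.4, 0.6, 0.4]
grip_width: 0.4
grip_force: 0.0
```

Run:
```python
from h import *
where()
snapshot("top"); where()
```

```text
4.98 tip stand [-101.8 -136.1   48.2] F stand [-0.4 -0.6  0.4] R [[0.87, -0.0, 0.5], [-0.0, -1.0, -0.0], [0.5, -0.0, -0.87]]
5.03 tip stand [-101.9 -136.1   48.2] F stand [0.9 0.  0. ] R [[0.87, -0.0, 0.5], [-0.0, -1.0, -0.0], [0.5, -0.0, -0.87]]
```

Emit:
jog_arm(increments=[[0.12,0,-0.06,0,0,0],[0.05,0,0.03,0,0,0],[0,0,0,0,0,0]])

```text
time_s: 5.28
eef_pos: [607.7, 123.7, 70.4]
tcp_rot: [3.142, -0.519, -3.044]
ft_force: [-0.3, -0.3, 0.8]
grip_width: 0.4
grip_force: 0.0
```

Emit:
jog_arm(increments=[[0.05,0,0.03,0,0,0],[0,0,0,0,0,0]])

```text
time_s: 5.45
eef_pos: [607.3, 123.6, 70.4]
tcp_rot: [3.141, -0.517, -3.044]
ft_force: [2.5, 0.6, -0.9]
grip_width: 0.399
grip_force: 1.4
```

Emit:
jog_arm(increments=[[0.05,0,0.03,0,0,0],[0,0,0,0,0,0]])

```text
time_s: 5.62
eef_pos: [606.7, 123.5, 70.4]
tcp_rot: [3.141, -0.515, -3.044]
ft_force: [5.2, 1.0, -0.3]
grip_width: 0.401
grip_force: 2.4
```

Run:
```python
from h import *
where()
```

```text
5.62 tip stand [ -97.8 -136.1   51.2] F stand [-5.3 -0.5 -0.3] R [[0.87, -0.0, 0.49], [-0.0, -1.0, -0.0], [0.49, 0.0, -0.87]]
```

Emit:
jog_arm(increments=[[0.05,0,0.03,0,0,0],[0.05,0,0.03,0,0,0],[0.05,0,0.03,0,0,0],[0.05,0,0.03,0,0,0],[0.05,0,0.03,0,0,0],[0.05,0,0.03,0,0,0],[0,0,0,0,0,0]])

```text
time_s: 6.2
eef_pos: [598.5, 122.7, 70.1]
tcp_rot: [3.141, -0.513, -3.044]
ft_force: [7.9, 0.6, -1.0]
grip_width: 0.403
grip_force: 2.9
```

Run:
```python
from h import *
where()
```

```text
6.2 tip stand [ -89.6 -136.1   51. ] F stand [-7.9  0.2 -1. ] R [[0.87, -0.0, 0.49], [-0.0, -1.0, -0.0], [0.49, 0.0, -0.87]]
```

Emit:
jog_arm(increments=[[0.05,0,0.03,0,0,0],[0.05,0,0.03,0,0,0],[0.05,0,0.03,0,0,0],[0.05,0,0.03,0,0,0],[0.05,0,0.03,0,0,0],[0.05,0,0.03,0,0,0],[0.05,0,0.03,0,0,0],[0.05,0,0.03,0,0,0],[0.05,0,0.03,0,0,0],[0.05,0,0.03,0,0,0],[0.05,0,0.03,0,0,0],[0,0,0,0,0,0]])

```text
time_s: 7.2
eef_pos: [584.9, 121.5, 69.5]
tcp_rot: [3.141, -0.507, -3.044]
ft_force: [14.1, 1.3, -5.0]
grip_width: 0.401
grip_force: 5.6
```

```bash
cat >> h.py <<'E'
def tin(y0,cam="top"):
    c=camera_model(cam); p,d=snapshot(cam); W=st(cloud(c,d).reshape(-1,3)); q=W[(abs(W[:,1]-y0)<60)&(W[:,0]>-120)&(W[:,0]<70)]
    for z0,z1 in ((75,95),(95,115),(115,130),(144,156)):
        k=q[(q[:,2]>z0)&(q[:,2]<z1)&(abs(q[:,1]-y0)<42)]; 
        if len(k): print(z0,z1,len(k),"x",np.percentile(k[:,0],[2,98]).round(1),"y",np.percentile(k[:,1],[1,99]).round(1))
    k=q[q[:,2]>146]
    if len(k)>50: print("top rect",cv2.minAreaRect(k[:,:2].astype(np.float32)),"z",np.percentile(k[:,2],[2,50,98]).round(1))
    return p
E
python3 - <<'E'
from h import *
where(); tin(-135,"side")
E
```

```text
7.2 tip stand [ -76.  -136.3   50.2] F stand [-14.1   0.1  -5. ] R [[0.87, -0.0, 0.49], [-0.0, -1.0, -0.0], [0.49, 0.0, -0.87]]
75 95 332 x [-108.7   12.8] y [-174.4  -93.5]
95 115 211 x [-118.7    9.6] y [-176.3  -93.1]
115 130 149 x [-114.7   13.8] y [-173.1  -93.3]
144 156 694 x [-119.4   16.5] y [-175.5  -93.6]
top rect ((-51.07733917236328, -128.8251953125), (107.53926086425781, 137.89404296875), 89.94764709472656) z [146.6 194.9 486.8]
```

Emit:
jog_arm(increments=[[0.05,0,0.03,0,0,0],[0.05,0,0.03,0,0,0],[0,0,0,0,0,0],[-0.2,0,-0.12,0,0,0],[-0.2,0,-0.12,0,0,0],[-0.2,0,-0.12,0,0,0],[-0.2,0,-0.12,0,0,0],[-0.2,0,-0.12,0,0,0],[-0.2,0,-0.12,0,0,0],[-0.2,0,-0.12,0,0,0],[-0.2,0,-0.12,0,0,0],[0,0,0,0,0,0],[0,0,0,0,0,0]])

```text
time_s: 8.33
eef_pos: [623.9, 125.2, 70.3]
tcp_rot: [-3.142, -0.52, -3.044]
ft_force: [-0.7, 0.3, 0.2]
grip_width: 0.397
grip_force: 0.0
```

Run:
```python
from h import *
where(); cv2.imwrite("pics/s2.png",tin(-135,"side"))
```

```text
8.33 tip stand [-115.  -136.1   51.2] F stand [ 0.6 -0.4  0.2] R [[0.87, -0.0, 0.5], [-0.0, -1.0, -0.0], [0.5, -0.0, -0.87]]
75 95 265 x [-118.8   12.5] y [-175.3  -94.1]
95 115 112 x [-63.1 -16.2] y [-175.7  -93.1]
115 130 76 x [-38.2 -16.2] y [-173.3  -93.3]
144 156 730 x [-75.1 -17.1] y [-176.4  -93.7]
top rect ((-63.95870590209961, -127.41032409667969), (105.02584075927734, 112.09416198730469), 89.77164459228516) z [147.  150.4 487.9]
```

View pics/s2.png

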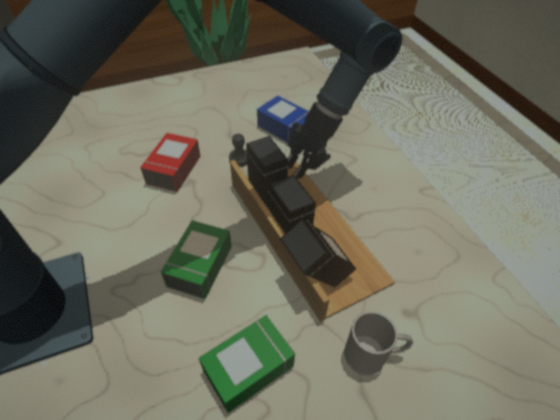

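The side view shows the left tin now upright at about (268,155). Depth puts its top at z = 150 and its back about 16 off the panel. Next I'll push it low, at about 20 above the board.

Emit:
jog_arm(increments=[[-0.21,0,0.36,0,0.5,0],[-0.21,0,0.36,0,0,0],[0.34,0,0.21,0,0,0],[0.34,0,0.21,0,0,0],[0.2,0,0.14,0,0,0],[0,0,0,0,0,0]])

```text
time_s: 8.88
eef_pos: [596.0, 122.6, 49.5]
tcp_rot: [-3.142, -0.573, -3.044]
ft_force: [0.5, 1.4, -0.6]
grip_width: 0.398
grip_force: 0.0
```

Run:
```python
from h import *
where()
```

```text
8.88 tip stand [ -86.  -136.2   31. ] F stand [-0.7 -1.4 -0.6] R [[0.84, -0.0, 0.54], [-0.0, -1.0, -0.0], [0.54, -0.0, -0.84]]
```

Emit:
jog_arm(increments=[[0.05,0,0.03,0,0,0],[0.05,0,0.03,0,0,0],[0.05,0,0.03,0,0,0],[0.05,0,0.03,0,0,0],[0.05,0,0.03,0,0,0],[0.05,0,0.03,0,0,0],[0.05,0,0.03,0,0,0],[0.05,0,0.03,0,0,0],[0,0,0,0,0,0]])

```text
time_s: 9.63
eef_pos: [585.5, 121.5, 50.1]
tcp_rot: [-3.142, -0.572, -3.044]
ft_force: [0.6, 1.3, -1.6]
grip_width: 0.401
grip_force: 0.6
```

Run:
```python
from h import *
where(); tin(-135,"side")
```

```text
9.63 tip stand [ -75.4 -136.2   31.6] F stand [-0.7 -1.2 -1.6] R [[0.84, -0.0, 0.54], [-0.0, -1.0, -0.0], [0.54, -0.0, -0.84]]
75 95 357 x [-116.9   12.5] y [-174.9  -93.6]
95 115 278 x [-116.3   -6.9] y [-173.1  -93.2]
115 130 179 x [-119.4   -6.7] y [-172.5  -93.8]
144 156 735 x [-65.6  -7.5] y [-176.2  -93.8]
top rect ((-54.936344146728516, -127.99246978759766), (106.0846176147461, 130.1284637451172), 89.72891998291016) z [147.1 390.9 488.4]
```

Emit:
jog_arm(increments=[[0.05,0,0.03,0,0,0],[0.05,0,0.03,0,0,0],[0.05,0,0.03,0,0,0],[0,0,0,0,0,0]])

```text
time_s: 10.02
eef_pos: [581.2, 121.1, 50.3]
tcp_rot: [-3.142, -0.572, -3.044]
ft_force: [1.4, 0.3, -0.5]
grip_width: 0.4
grip_force: 0.6
```

Emit:
jog_arm(increments=[[0.03,0,0.02,0,0,0],[0,0,0,0,0,0]])

```text
time_s: 10.18
eef_pos: [580.5, 121.0, 50.2]
tcp_rot: [3.142, -0.572, -3.044]
ft_force: [1.1, -0.1, -1.0]
grip_width: 0.399
grip_force: 0.8
```

Run:
```python
from h import *
where(); tin(-135,"side")
```

```text
10.18 tip stand [ -70.4 -136.2   31.7] F stand [-1.1  0.2 -1. ] R [[0.84, -0.0, 0.54], [-0.0, -1.0, -0.0], [0.54, 0.0, -0.84]]
75 95 363 x [-116.7   12.6] y [-175.3  -93.5]
95 115 280 x [-115.8   -1.9] y [-175.4  -93.1]
115 130 265 x [-119.9   -1.8] y [-174.2  -93.3]
144 156 740 x [-61.1  -2.6] y [-176.4  -93.8]
top rect ((-54.97648239135742, -128.97491455078125), (107.86475372314453, 129.93289184570312), 89.99352264404297) z [147.2 383.6 490.3]
```

Back is about 2 mm off. I'll ease in until the force rises.

Emit:
jog_arm(increments=[[0.03,0,0.02,0,0,0],[0,0,0,0,0,0]])

```text
time_s: 10.4
eef_pos: [579.7, 120.9, 50.2]
tcp_rot: [3.142, -0.572, -3.044]
ft_force: [2.5, -0.8, 0.3]
grip_width: 0.403
grip_force: 1.0
```

Emit:
jog_arm(increments=[[0.03,0,0.02,0,0,0],[0,0,0,0,0,0]])

```text
time_s: 10.57
eef_pos: [578.8, 120.9, 50.2]
tcp_rot: [3.142, -0.572, -3.044]
ft_force: [2.6, 0.5, -0.2]
grip_width: 0.399
grip_force: 1.0
```

Emit:
jog_arm(increments=[[0.03,0,0.02,0,0,0],[0,0,0,0,0,0]])

```text
time_s: 10.73
eef_pos: [577.9, 120.8, 50.2]
tcp_rot: [-3.142, -0.572, -3.044]
ft_force: [2.2, 0.1, 0.2]
grip_width: 0.399
grip_force: 1.0
```

Emit:
jog_arm(increments=[[0.03,0,0.02,0,0,0],[0,0,0,0,0,0]])

```text
time_s: 10.9
eef_pos: [577.5, 120.9, 50.3]
tcp_rot: [3.141, -0.57, -3.044]
ft_force: [3.8, 0.4, -0.9]
grip_width: 0.396
grip_force: 2.1
```

Emit:
jog_arm(increments=[[0.03,0,0.02,0,0,0],[0,0,0,0,0,0]])

```text
time_s: 11.07
eef_pos: [577.4, 121.0, 50.3]
tcp_rot: [3.141, -0.568, -3.043]
ft_force: [6.3, 2.4, -1.8]
grip_width: 0.399
grip_force: 3.2
```

Run:
```python
from h import *
where(); tin(-135,"side")
```

```text
11.07 tip stand [ -67.4 -136.5   31.8] F stand [-6.5 -1.8 -1.8] R [[0.84, -0.0, 0.54], [-0.0, -1.0, -0.0], [0.54, 0.0, -0.84]]
75 95 345 x [-115.7   12.5] y [-176.1  -93.6]
95 115 283 x [-115.7    0.9] y [-175.9  -93.2]
115 130 305 x [-118.8    1. ] y [-173.7  -93.2]
144 156 752 x [-58.7   0.3] y [-176.2  -93.6]
top rect ((-53.915828704833984, -128.46426391601562), (106.87071228027344, 132.11392211914062), 89.97652435302734) z [147.2 386.1 491.1]
```

Emit:
jog_arm(increments=[[0.03,0,0.02,0,0,0],[0,0,0,0,0,0],[-0.2,0,-0.13,0,0,0],[-0.62,0,-0.4,0,0,0],[-0.63,0,-0.4,0,0,0],[-0.63,0,-0.4,0,0,0],[0.54,0,-0.84,0,0,0],[0.54,0,-0.84,0,0,0],[0.54,0,-0.84,0,0,0],[0.54,0,-0.84,0,0,0],[0.54,0,-0.84,0,0,0],[0.54,0,-0.84,0,0,0],[0,0,0,0,0,0]])

```text
time_s: 12.2
eef_pos: [638.1, 126.8, 205.0]
tcp_rot: [3.141, -0.567, -3.043]
ft_force: [-0.3, 0.2, 1.3]
grip_width: 0.399
grip_force: 0.0
```

Emit:
jog_arm(increments=[[0,-0.9,0,0,0,0],[0,-0.9,0,0,0,0],[0,-0.9,0,0,0,0],[0,-0.9,0,0,0,0],[0,-0.9,0,0,0,0],[0,-0.9,0,0,0,0],[0,-0.9,0,0,0,0],[0,-0.9,0,0,0,0],[0,-0.9,0,0,0,0],[0,-0.9,0,0,0,0],[0,-0.9,0,0,0,0],[0,-0.1,0,0,0,0],[0,0,0,0,0,0]])

```text
time_s: 13.28
eef_pos: [660.0, -124.3, 199.0]
tcp_rot: [-3.141, -0.575, -3.047]
ft_force: [0.4, 0.5, -0.5]
grip_width: 0.399
grip_force: 0.0
```

Run:
```python
from h import *
print(bot.get_state()["joints"].round(2));where(); tin(-135,"side"); plan((-125,115,51),.52)
```

```text
[0.05 0.99 0.07 0.96 0.05 1.76 1.76]
13.28 tip stand [-125.   115.8  180.6] F stand [-0.4 -0.5 -0.5] R [[0.84, -0.01, 0.54], [-0.0, -1.0, -0.0], [0.54, -0.0, -0.84]]
75 95 240 x [-1.2 12.7] y [-175.7  -93.4]
95 115 102 x [-34.8   1.2] y [-176.4  -93.1]
115 130 84 x [-44.9   1.4] y [-174.8  -93.1]
144 156 733 x [-57.5   0.3] y [-175.3  -93.4]
top rect ((-29.246681213378906, -135.6576385498047), (60.19275665283203, 93.03328704833984), 0.6888841390609741) z [146.6 149.1 151.4]
tcp target [ 658.9 -123.6   70.1] shift units [-2.75 -0.05  4.37] turn units [ 0.02 -0.52 -0.02]
```

Emit:
jog_arm(increments=[[-0.56,0,0.87,0,0,0],[-0.56,0,0.87,0,0,0],[-0.56,0,0.87,0,0,0],[-0.56,0,0.87,0,0,0],[-0.56,0,0.87,0,0,0],[0.3,0,0.19,0,0,0],[0.3,0,0.19,0,0,0],[0,0,0,0,0,0]])

```text
time_s: 14.0
eef_pos: [641.8, -122.1, 69.9]
tcp_rot: [3.139, -0.575, -3.041]
ft_force: [-0.2, -0.8, 0.4]
grip_width: 0.4
grip_force: 0.0
```

Run:
```python
from h import *
where()
```

```text
14.0 tip stand [-107.   111.8   51.4] F stand [0.3 0.8 0.4] R [[0.84, -0.0, 0.54], [0.0, -1.0, -0.0], [0.54, 0.0, -0.84]]
```

Emit:
jog_arm(increments=[[0,-0.14,0,0,0,0],[0.05,0,0.03,0,0,0],[0.05,0,0.03,0,0,0],[0.05,0,0.03,0,0,0],[0.05,0,0.03,0,0,0],[0.05,0,0.03,0,0,0],[0.05,0,0.03,0,0,0],[0.05,0,0.03,0,0,0],[0,0,0,0,0,0]])

```text
time_s: 14.75
eef_pos: [633.5, -128.5, 71.0]
tcp_rot: [3.142, -0.572, -3.044]
ft_force: [0.4, 0.1, 0.1]
grip_width: 0.402
grip_force: 0.0
```

Run:
```python
from h import *
where()
```

```text
14.75 tip stand [-98.2 117.4  52.5] F stand [-0.4 -0.1  0.1] R [[0.84, -0.0, 0.54], [-0.0, -1.0, -0.0], [0.54, 0.0, -0.84]]
```

Emit:
jog_arm(increments=[[0.05,0.06,0.03,0,0,0],[0.05,0,0.03,0,0,0],[0.05,0,0.03,0,0,0],[0.05,0,0.03,0,0,0],[0,0,0,0,0,0]])

```text
time_s: 15.17
eef_pos: [628.8, -127.1, 71.3]
tcp_rot: [3.141, -0.569, -3.043]
ft_force: [5.7, -0.1, 0.9]
grip_width: 0.399
grip_force: 2.1
```

Emit:
jog_arm(increments=[[0.05,0,0.03,0,0,0],[0.05,0,0.03,0,0,0],[0.05,0,0.03,0,0,0],[0.05,0,0.03,0,0,0],[0.05,0,0.03,0,0,0],[0,0,0,0,0,0]])

```text
time_s: 15.67
eef_pos: [621.5, -127.6, 71.3]
tcp_rot: [3.141, -0.569, -3.043]
ft_force: [4.1, 0.0, -1.2]
grip_width: 0.398
grip_force: 2.1
```

Run:
```python
from h import *
where()
```

```text
15.67 tip stand [-86.5 115.3  52.8] F stand [-4.1  0.4 -1.2] R [[0.84, -0.0, 0.54], [-0.0, -1.0, -0.0], [0.54, 0.0, -0.84]]
```

Sliding as before. I'll continue to tip x ≈ -73, then draw back.

Emit:
jog_arm(increments=[[0.05,0,0.03,0,0,0],[0.05,0,0.03,0,0,0],[0.05,0,0.03,0,0,0],[0.05,0,0.03,0,0,0],[0.05,0,0.03,0,0,0],[0.05,0,0.03,0,0,0],[0.05,0,0.03,0,0,0],[0.05,0,0.03,0,0,0],[0.05,0,0.03,0,0,0],[0,0,0,0,0,0]])

```text
time_s: 16.5
eef_pos: [611.4, -128.2, 71.5]
tcp_rot: [3.141, -0.561, -3.042]
ft_force: [12.2, 0.5, -4.3]
grip_width: 0.401
grip_force: 5.4
```

Emit:
jog_arm(increments=[[0,0,0,0,0,0],[-0.2,0,-0.13,0,0,0],[-0.2,0,-0.13,0,0,0],[-0.2,0,-0.13,0,0,0],[-0.2,0,-0.13,0,0,0],[-0.2,0,-0.13,0,0,0],[-0.2,0,-0.13,0,0,0],[-0.2,0,-0.13,0,0,0],[0,0,0,0,0,0],[0,0,0,0,0,0]])

```text
time_s: 17.33
eef_pos: [649.1, -125.4, 71.6]
tcp_rot: [-3.142, -0.572, -3.044]
ft_force: [0.4, -0.0, -0.1]
grip_width: 0.397
grip_force: 0.0
```

Run:
```python
from h import *
where(); tin(115,"side")
```

```text
17.33 tip stand [-114.   115.8   53.1] F stand [-0.4  0.1 -0.1] R [[0.84, -0.0, 0.54], [-0.0, -1.0, -0.0], [0.54, -0.0, -0.84]]
75 95 426 x [-118.6   11.2] y [ 74.  156.2]
95 115 160 x [-21.8 -19.8] y [ 73.7 156.4]
115 130 133 x [-21.5 -19.6] y [ 73.6 155.9]
144 156 1202 x [-78.4 -20.6] y [ 74.1 156.2]
top rect ((-23.610549926757812, 109.0926513671875), (99.1141128540039, 193.92124938964844), 84.33698272705078) z [148.  506.3 556.1]
```

Emit:
jog_arm(increments=[[-0.23,0,0.36,0,0,0],[-0.23,0,0.36,0,0,0],[0.37,0,0.24,0,0,0],[0.35,0,0.22,0,0,0],[0,0,0,0,0,0]])

```text
time_s: 17.8
eef_pos: [625.2, -128.1, 49.3]
tcp_rot: [3.141, -0.576, -3.045]
ft_force: [-0.3, -0.7, -0.2]
grip_width: 0.401
grip_force: 0.0
```

Emit:
jog_arm(increments=[[0.05,0,0.03,0,0,0],[0.05,0,0.03,0,0,0],[0.05,0,0.03,0,0,0],[0.05,0,0.03,0,0,0],[0.05,0,0.03,0,0,0],[0.05,0,0.03,0,0,0],[0.05,0,0.03,0,0,0],[0.05,0,0.03,0,0,0],[0.05,0,0.03,0,0,0],[0,0,0,0,0,0]])

```text
time_s: 18.63
eef_pos: [614.3, -128.9, 51.1]
tcp_rot: [-3.142, -0.572, -3.044]
ft_force: [1.1, 0.5, -0.6]
grip_width: 0.402
grip_force: 0.3
```

Run:
```python
from h import *
where(); tin(115,"side")
```

```text
18.63 tip stand [-79.1 115.8  32.6] F stand [-1.2 -0.4 -0.6] R [[0.84, -0.0, 0.54], [-0.0, -1.0, -0.0], [0.54, -0.0, -0.84]]
75 95 549 x [-117.5   11.3] y [ 74.  156.4]
95 115 404 x [-119.2  -11. ] y [ 75.3 155.6]
115 130 229 x [-119.5  -10.7] y [ 75.8 156.5]
144 156 1217 x [-69.6 -11.5] y [ 74.  156.1]
top rect ((-22.46916961669922, 110.46315002441406), (98.5339126586914, 197.72122192382812), 82.15645599365234) z [148.1 500.1 557.5]
```

Emit:
jog_arm(increments=[[0.05,0,0.03,0,0,0],[0.05,0,0.03,0,0,0],[0.05,0,0.03,0,0,0],[0.05,0,0.03,0,0,0],[0.05,0,0.03,0,0,0],[0.05,0,0.03,0,0,0],[0,0,0,0,0,0]])

```text
time_s: 19.27
eef_pos: [605.4, -129.8, 51.3]
tcp_rot: [-3.142, -0.572, -3.044]
ft_force: [-0.5, -0.0, 0.1]
grip_width: 0.4
grip_force: 0.2
```

Emit:
jog_arm(increments=[[0.03,0,0.02,0,0,0],[0,0,0,0,0,0]])

```text
time_s: 19.43
eef_pos: [604.9, -129.8, 51.4]
tcp_rot: [-3.142, -0.572, -3.044]
ft_force: [0.8, 0.6, -0.8]
grip_width: 0.401
grip_force: 0.4
```

Emit:
jog_arm(increments=[[0.03,0,0.02,0,0,0],[0,0,0,0,0,0]])

```text
time_s: 19.6
eef_pos: [604.1, -129.9, 51.3]
tcp_rot: [-3.142, -0.572, -3.044]
ft_force: [1.7, 1.5, 0.1]
grip_width: 0.398
grip_force: 0.7
```

Run:
```python
from h import *
where(); tin(115,"side")
```

```text
19.6 tip stand [-68.8 115.8  32.8] F stand [-1.9 -1.3  0.1] R [[0.84, -0.0, 0.54], [-0.0, -1.0, -0.0], [0.54, -0.0, -0.84]]
75 95 559 x [-115.4   11.3] y [ 73.5 156.5]
95 115 410 x [-110.7   -0.8] y [ 76.1 154.6]
115 130 434 x [-119.4   -0.8] y [ 76.1 155.2]
144 156 1233 x [-59.5  -1.6] y [ 73.9 156. ]
top rect ((-25.0087890625, 108.25059509277344), (189.93307495117188, 103.46939849853516), 0.04649604856967926) z [148.1 497.2 558.2]
```

Emit:
jog_arm(increments=[[0.03,0,0.02,0,0,0],[0,0,0,0,0,0]])

```text
time_s: 19.82
eef_pos: [603.6, -129.8, 51.3]
tcp_rot: [3.141, -0.571, -3.044]
ft_force: [2.3, -0.1, -0.1]
grip_width: 0.4
grip_force: 1.4
```

Emit:
jog_arm(increments=[[0.03,0,0.02,0,0,0],[0,0,0,0,0,0]])

```text
time_s: 19.98
eef_pos: [603.4, -129.6, 51.4]
tcp_rot: [3.141, -0.569, -3.043]
ft_force: [4.9, 1.0, 0.9]
grip_width: 0.401
grip_force: 2.5
```

Emit:
jog_arm(increments=[[0.03,0,0.02,0,0,0],[0,0,0,0,0,0]])

```text
time_s: 20.15
eef_pos: [603.3, -129.6, 51.4]
tcp_rot: [3.142, -0.567, -3.043]
ft_force: [6.8, 0.8, -0.9]
grip_width: 0.403
grip_force: 3.5
```

The tin has stopped and the force is rising, so it is against the panel. I'll withdraw and check.

Emit:
jog_arm(increments=[[0.03,0,0.02,0,0,0],[0,0,0,0,0,0],[-0.2,0,-0.13,0,0,0],[-0.62,0,-0.4,0,0,0],[-0.63,0,-0.4,0,0,0],[-0.63,0,-0.4,0,0,0],[0.54,0,-0.84,0,0,0],[0.54,0,-0.84,0,0,0],[0.54,0,-0.84,0,0,0],[0.54,0,-0.84,0,0,0],[0.54,0,-0.84,0,0,0],[0.54,0,-0.84,0,0,0],[0,0,0,0,0,0]])

```text
time_s: 21.23
eef_pos: [663.5, -125.0, 206.3]
tcp_rot: [-3.139, -0.566, -3.046]
ft_force: [0.3, -0.9, 1.2]
grip_width: 0.396
grip_force: 0.0
```

Run:
```python
from h import *
where(); tin(-135,"side"); tin(0,"side"); p=tin(115,"side"); cv2.imwrite("pics/s3.png",p)
```

```text
21.23 tip stand [-128.5  116.9  187.7] F stand [-0.2  0.9  1.2] R [[0.84, -0.0, 0.54], [-0.0, -1.0, 0.0], [0.54, -0.0, -0.84]]
75 95 238 x [-18.2  12.7] y [-175.1  -93.5]
95 115 102 x [-49.4   0.9] y [-176.3  -93.2]
115 130 81 x [-33.9   1.6] y [-175.   -93.1]
144 156 735 x [-57.8   0.1] y [-176.2  -93.7]
top rect ((-29.482954025268555, -135.10389709472656), (92.28588104248047, 60.96276092529297), 89.630126953125) z [146.8 149.1 151.5]
75 95 316 x [-5.2 11.8] y [-40.6  40.7]
95 115 125 x [-5.3 -3.5] y [-39.7  41.2]
115 130 100 x [-5.6 -3.3] y [-40.4  41.2]
144 156 958 x [-62.2  -4.4] y [-40.4  41.5]
top rect ((-33.99488830566406, 6.788005828857422), (105.84336853027344, 60.71343231201172), 89.94623565673828) z [146.5 149.1 151.6]
75 95 373 x [-1.7 11.3] y [ 74.6 156.1]
95 115 160 x [-2.4 -0.1] y [ 73.6 156.6]
115 130 124 x [-2.1 -0.1] y [ 73.5 156.8]
144 156 1225 x [-58.8  -1. ] y [ 73.8 156.4]
top rect ((-35.865196228027344, 107.82609558105469), (168.2306671142578, 103.0789794921875), 0.06658411026000977) z [147.3 529.1 558.8]
```

View pics/s3.png

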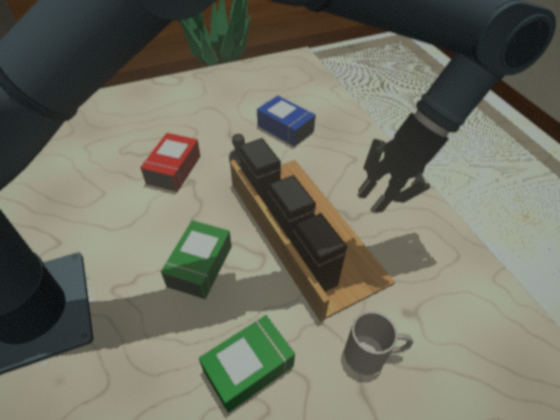

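The side view shows all three tins upright in a row, at about (260,155), (292,195) and (320,238). The pushed tins' backs read within about 1 mm of the panel. Tin_c is unmoved, the pitcher and tamper are in place, and the gripper is clear.

```bash
python3 -c "
from rig import workorder
print(workorder.sign_off())"
```

```text
the job is handed in; nothing more can be done
None
```

Both toppled tins are upright against the panel in their places, the third tin, pitcher and tamper show no movement in the final view, and the job was handed in at about 21 s.

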